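# Stand the tipped bottle back into its rack pocket and flip the hold-down bar over

## Robot

A 6-joint arm with a two-finger parallel gripper is mounted at the origin on a cart in front of the work surface, level with it; the furniture and walls round the work are solid. World frame = base frame: x ahead of the robot, y to its left, z up, the work surface at z = 0. Lengths are in mm, angles in rad, forces in N, time in s.
With the tool pointing down it reaches from about 400 to 825 mm from the base axis. Payload 7 kg.
Tool frame: the origin (TCP) lies at the very end of the fingers, on their centre line; the grasp point (between the pads) lies 19 mm behind it; z points along the fingers, y is the line along which they close (so a half turn about z gives the same grasp; the last joint's range is limited). The gripper opens to 88 mm and grips with 3 to 60 N. Pads are 19 mm wide; open, the fingers measure 130 mm over their backs; the gripper's body (78 mm by 193 mm) begins 47 mm behind the grasp point.
Start: joints at [1.431, 0.359, 0.012, 0, -1.224, -0.288], TCP at [280.043, 614.143, 226.561] pointing down, gripper open.
Joint ranges: [-3.07, 3.07], [-1.43, 2.12], [-1.02, 1.25], [-3.03, 1.67], [-3.05, -0], [-3.03, 3.03]. Speed limits (rad/s): [2.39, 2.39, 3.01, 3.14, 3.14, 3.14].

## Interface

Orientations are given as a unit quaternion [x, y, z, w].
In Python, from plant import bot gives the robot as it stands. Calls block until the motion is done:
- bot.move_ptp(position, orientation): joint-space move of the TCP to a pose.
- bot.line_to(position, velocity=150, ori=None): straight line of the TCP; ori=None keeps the orientation; velocity is the mean speed in mm/s.
- bot.move_joints(angles): joint-space move.
- bot.move_gripper(opening, force=None): finger opening in mm; force is the grip in N (None keeps the last); returns when the fingers have stopped.
- bot.pause(seconds).
- bot.solve_ik(position, orientation): joint angles nearest the present ones, or None.
- bot.read_state(): the state.
- bot.camera(name): name is "scene" or "top" or "wrist"; returns the picture (420x560x3 uint8, red, green, blue); there is no depth.
- bot.get_calibration(name): a dict with "fx", "fy", "cx", "cy" (pixels), "view" (4x4, takes a point from world to camera coordinates); the wrist camera has in their place "T_tool_cam" (4x4, takes a point from camera to tool coordinates, whose origin is the TCP and whose axes are the flange's). Camera axes: x right, y up, looking along -z (the intrinsics and any distortion apply to the point x, -y, -z); pixel columns grow to the right and rows downward; lengths in mm; the calibration is good to about 2 mm. A picture is of the moment at which its call begins: read the wrist's pose just before it. get_calibration takes no time and is no camera call.
A pose or a line that the arm cannot do raises bot.Unreachable and nothing moves.
- bot.close_job(): hands the job in; it is judged then, once.
The state is a dict: "t": time; "joint_pos": joint angles; "qvel": joint speeds; "tau": joint torques, N m; "tcp_pos": TCP position; "eef_rot": TCP orientation; "contact_force": force on the tool from outside, world axes, zero at the start; "moment": the same for the moment, N m; "width": finger opening in mm; "finger_force": force on a finger pad.
Only numpy, scipy, OpenCV 4.12 (cv2) and the standard library are available. Lean on these libraries where they do the work, as an engineer would, in place of code of your own. Each camera call takes 0.05 s, during which the arm holds its last target. There are 200 camera calls.

## Task

One of the three reagent bottles in the grey rack has tipped half out of its pocket and leans over the front edge. Without gripping or lifting anything, push it back up with the fingertips until it stands upright and fully down in its pocket; then push the rack's hold-down bar, which is folded back behind the bottles, over to the front and down as far as it goes across the three caps. Leave the other two bottles standing in their pockets, and the rest of the bench as it is.

Things in the scene. Friction and masses are not known exactly. Their poses are not given: they have to be found in the camera images.
- rack: grey bottle rack, fixed: block 100 x 258 x 26 mm (x, y, z); three round pockets 66 mm wide, 18 mm deep, at x = 0, y = -80, 0, 80 mm, floors at z = 8 mm. Origin: centre of its underside; x away from the robot (turned up to 0.35 rad), y along the row, z up. Aluminium end plates at y = +/-131.5 mm, 113 mm high, x = 8 to 48 mm; thin fixed rail behind the bottles at x = 41, z = 62 mm
- bottle: the tipped bottle: white, blue screw cap, 56 mm wide, 105 mm high (shoulder from 70 mm, cap 30 mm wide from 84 mm up), 0.12 to 0.21 kg, loose. Leans about 0.67 rad towards rack -x (direction within 0.25 rad) over the front edge of any one pocket, its lower edge on the pocket floor; from about 0.5 rad or less it falls upright by itself. Origin: centre of underside, z to the cap
- mate_a: one of the two bottles of the same kind and size that stand properly in the other pockets, loose; same frame. Upright in a pocket, the cap top is 113 mm above the worktop
- mate_b: one of the two bottles of the same kind and size that stand properly in the other pockets, loose; same frame. Upright in a pocket, the cap top is 113 mm above the worktop
- hold_bar (a joint): hold-down bar, rad: 0 = closed, down on its front stop over the caps; starts folded back at 1.75 to 2.2 (rear stop 2.25). A U of 8 mm steel rod, pivoted on the end plates about a line along rack y at x = 34, z = 100 mm in the rack's frame. Stiff pivot (0.06 N m, about 1.5 N at the crossbar): stays where it is left
- bar_mid (a point): middle of the bar's crossbar, on its axis, in a black grip sleeve 11 mm thick, 70 mm long, 42.5 mm from the pivot line. Rack frame, mm, at bar angle q: x = 34 - 42.5 cos(q + 0.464), z = 100 + 42.5 sin(q + 0.464); closed: x = -4, z = 119
- timer: white laboratory timer lying on the bench, 64 x 66 x 18 mm; a bystander, to be left alone; origin at the centre of its underside
- tip_box: white pipette tip box, closed, 85 x 120 x 66 mm; a bystander, to be left alone; origin at the centre of its underside
- pipette: pipette lying on the bench, 250 x 46 x 26 mm; a bystander, to be left alone; origin at the centre of its underside
- beaker: small glass beaker, 54 mm in diameter, 69 mm high; a bystander, to be left alone; origin at the centre of its underside
- vial: small capped vial, 22 mm in diameter, 50 mm high; a bystander, to be left alone; origin at the centre of its underside
- marker: marker pen lying on the bench, 129 mm long; a bystander, to be left alone; origin at the centre of its underside
There are look-alikes about, which are no part of the job. What is shaped like the mate_a but green is not meant.

How it is judged (in metres and radians):
On the way, in this order (a step that is already met when the one before it is completed fails the run):
1. the tipped bottle stands upright and fully down in its pocket, the hold-down bar still folded back (angle between bottle's own z axis and vertical below 0.08 rad and z of bottle in the frame of rack between 0.003 and 0.013 m and x of bottle in the frame of rack between -0.012 and 0.012 m and y of bottle in the frame of rack between -0.1 and 0.1 m and value of joint hold_bar above 1.2 rad), for 0.3 s.
2. the hold-down bar is flipped over to the front, down to its stop (value of joint hold_bar below 0.1 rad), for 0.2 s.
At the end, for the whole second after the job is handed in: All three bottles stand upright (within 0.08 rad) in rack pockets with their undersides on the pocket floor (8 mm, within 5 mm) and at rest, and the hold-down bar is closed to within 0.1 rad of its front stop (value of joint hold_bar below 0.1 rad and angle between each of bottle, mate_a, mate_b's own z axis and vertical below 0.08 rad and z of bottle in the frame of rack between 0.003 and 0.013 m and x of bottle in the frame of rack between -0.012 and 0.012 m and y of bottle in the frame of rack between -0.1 and 0.1 m and z of mate_a in the frame of rack between 0.003 and 0.013 m and x of mate_a in the frame of rack between -0.012 and 0.012 m and y of mate_a in the frame of rack between -0.1 and 0.1 m and z of mate_b in the frame of rack between 0.003 and 0.013 m and x of mate_b in the frame of rack between -0.012 and 0.012 m and y of mate_b in the frame of rack between -0.1 and 0.1 m and linear speed of bottle below 0.02 m/s); the robot touches nothing.
It fails at once if the tipped bottle is lifted: the centre of its underside rises more than 38 mm above the worktop (it starts at 24) (height (world z) of bottle above 0.038 m).
It fails at once if one of the two standing bottles is lifted out of its pocket or tipped (height (world z) of any of mate_a, mate_b above 0.024 m or angle between any of mate_a, mate_b's own z axis and vertical above 0.35 rad).
It fails at once if something else on the bench is displaced by more than 30 mm (distance of any of timer, tip_box, pipette, beaker, vial, marker from where it was at the start of the episode above 0.03 m).
It also fails if it takes over 51 s, if anything falls off the work surface, if the arm or the gripper's body presses on something with over 40 N, if the wrist force passes 120 N, or if a joint passes its speed limit or range.

## Working session

There is one attempt and no reset: what is moved stays moved. The work goes in short steps, each a Python script; the robot and the scene stay as the last script left them, time stands still between calls to the robot, and variables do not carry over. Pictures are saved under pics/ and viewed, at most 10 in all, crops included, and the job is handed in when it is done.

```bash
mkdir -p pics
python3 - <<'E'
from plant import bot
import cv2
for n in("scene","top"):
    cv2.imwrite(f"pics/{n}0.png",cv2.cvtColor(bot.camera(n),cv2.COLOR_RGB2BGR))
    print(n,bot.get_calibration(n))
print(bot.get_calibration("wrist"));print(bot.read_state())
E
```

```text
scene {'fx': 514.7384927862009, 'fy': 514.7384927862009, 'cx': 275.49301972656036, 'cy': 205.80014568668307, 'view': array([[ 4.92444490e-01, -8.70335136e-01,  3.89559828e-03,
        -2.72446405e+02],
       [ 5.47746954e-01,  3.13392960e-01,  7.75730705e-01,
        -3.79319439e+02],
       [-6.76366541e-01, -3.79870509e-01,  6.31052056e-01,
        -9.36296398e+02],
       [ 0.00000000e+00,  0.00000000e+00,  0.00000000e+00,
         1.00000000e+00]])}
top {'fx': 387.4182597638226, 'fy': 387.4182597638226, 'cx': 278.55052789256985, 'cy': 213.72380269903275, 'view': array([[-5.00269911e-03, -9.99982727e-01,  3.08517159e-03,
         1.51925308e+01],
       [ 9.97487170e-01, -4.77213084e-03,  7.06864310e-02,
        -5.50762086e+02],
       [-7.06704872e-02,  3.43104202e-03,  9.97493815e-01,
        -9.83989802e+02],
       [ 0.00000000e+00,  0.00000000e+00,  0.00000000e+00,
         1.00000000e+00]])}
{'fx': 321.4233290831083, 'fy': 321.4233290831083, 'cx': 283.0046309161593, 'cy': 211.15611418450612, 'T_tool_cam': array([[-1.15288250e-03,  9.57432792e-01,  2.88653981e-01,
         
[... 263 characters left out ...]
00e+00]])}
{'t': 0.1, 'joint_pos': array([ 1.43111979e+00,  3.59263360e-01,  1.11837703e-02, -3.37904023e-04,
       -1.22411092e+00, -2.88070147e-01]), 'qvel': array([ 0.0007514 , -0.00180972,  0.00154588,  0.00171141, -0.00064887,
        0.00063516]), 'tau': array([-1.45410228e-03, -5.84161592e+01,  2.93751240e+01,  7.01555595e+00,
        1.01350559e-02, -4.59018577e-05]), 'tcp_pos': array([279.8570957 , 613.77691065, 225.75914891]), 'eef_rot': array([ 9.77203685e-01, -2.12302725e-01, -1.06748313e-04,  7.06950979e-04]), 'contact_force': array([-0.4037311 ,  0.745788  , -0.06217116]), 'moment': array([-0.01838639,  0.04335747, -0.03588098]), 'finger_force': 0.0, 'width': 87.7109182322139}
```

View pics/scene0.png

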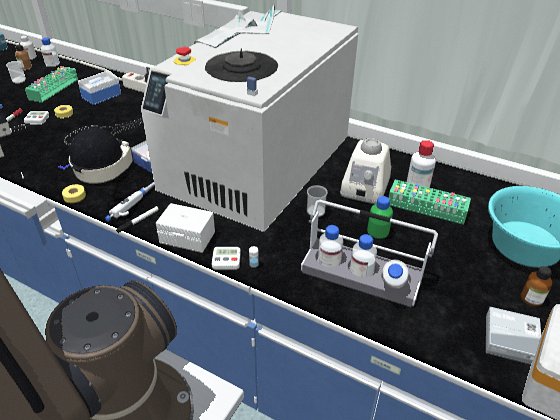

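View pics/top0.png

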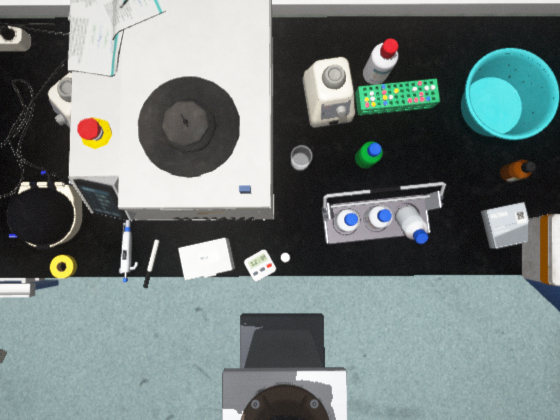

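The scene shows the rack near (365,265) with the bar folded back. The tipped bottle is in the right-hand pocket, with its cap at (396,270). In the top view its cap is at (421,237). I'll enlarge both views.

Run:
```python
import cv2,numpy as np
a=cv2.imread("pics/top0.png")[170:255,310:460]; b=cv2.imread("pics/scene0.png")[185:310,290:450]
cv2.imwrite("pics/c1.png",cv2.resize(a,None,fx=5,fy=5,interpolation=cv2.INTER_CUBIC))
cv2.imwrite("pics/c2.png",cv2.resize(b,None,fx=4.8,fy=4.8,interpolation=cv2.INTER_CUBIC))
```

```text
(no output)
```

View pics/c1.png

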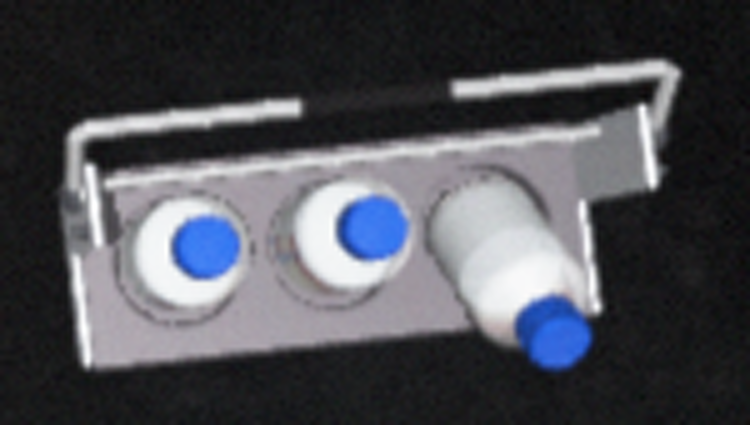

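View pics/c2.png

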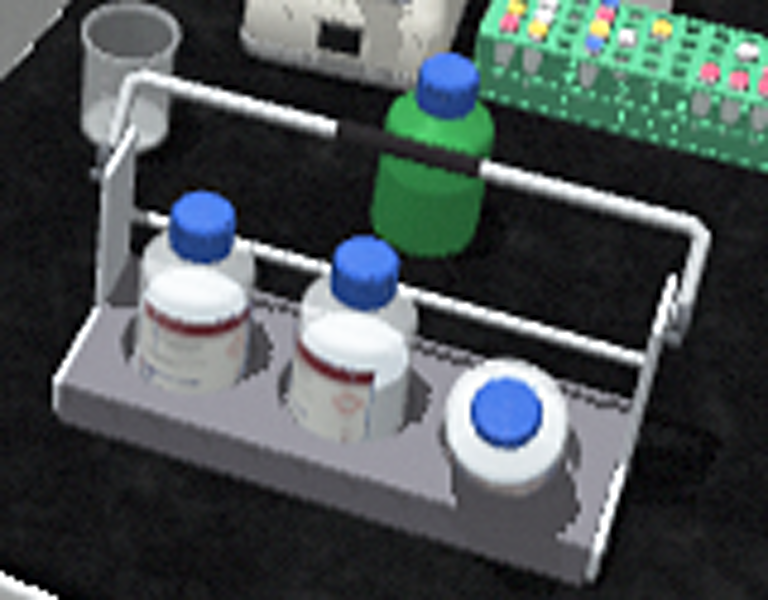

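Readings from the crops (top / scene):

| Feature | Top | Scene |
|---|---|---|
| Sleeve ends | (300,106), (452,90) | (337,128), (480,167) |
| Standing caps | (208,245), (373,228) | (204,210), (366,255) |
| Tipped cap | (560,342) | (508,410) |
| Front corners | (87,367), (600,312) | (60,388), (600,552) |

I'll fit these by reprojection.

```bash
cat > h.py <<'E'
import numpy as np
from plant import bot
from scipy.optimize import least_squares
C={n:bot.get_calibration(n) for n in("top","scene")}
def proj(n,p):
    c=C[n];q=c["view"]@np.r_[p,1]
    return np.array([c["cx"]+c["fx"]*q[0]/-q[2],c["cy"]+c["fy"]*-q[1]/-q[2]])
def px(n,u,v): return np.array([310+u/5,170+v/5])-.4 if n=="top" else np.array([290+u/4.8,185+v/4.8])-.4
def R(P,p):  # rack -> world
    c,s=np.cos(P[2]),np.sin(P[2]);return np.array([P[0]+c*p[0]-s*p[1],P[1]+s*p[0]+c*p[1],p[2]])
def sl(q,y): return [34-42.5*np.cos(q+.464),y,100+42.5*np.sin(q+.464)]
E
python3 - <<'E'
from h import *
fx=[("top",87,367,[-50,129,26]),("top",600,312,[-50,-129,26]),("scene",60,388,[-50,129,26]),("scene",600,552,[-50,-129,26]),
("top",208,245,[0,80,113]),("top",373,228,[0,0,113]),("scene",204,208,[0,80,113]),("scene",366,253,[0,0,113])]
br=[("top",300,106,35),("top",452,90,-35),("scene",337,128,35),("scene",480,167,-35)]
def f(P): return np.concatenate([proj(n,R(P,p))-px(n,u,v) for n,u,v,p in fx]+[proj(n,R(P,sl(P[3],y)))-px(n,u,v) for n,u,v,y in br])
s=least_squares(f,[550,-250,.1,2],loss='soft_l1');P=s.x;print(P);print(f(P).reshape(-1,2).round(1))
g=lambda p:np.r_[proj("top",p)-px("top",560,342),proj("scene",p)-px("scene",508,410)]
t=least_squares(g,[500,-350,100]);print(t.x,t.fun)
c,sn=np.cos(P[2]),np.sin(P[2]);d=t.x[:2]-P[:2];print("cap in rack",c*d[0]+sn*d[1],-sn*d[0]+c*d[1],t.x[2]); print("pocket",R(P,[0,-80,8]),"slv",R(P,sl(P[3],0)))
E
```

```text
[ 5.38428733e+02 -2.38449619e+02  1.01448086e-01  1.76838721e+00]
[[ 1.6 -0.4]
 [-1.3 -0.1]
 [ 0.1 -1.7]
 [-1.7 -1.3]
 [ 0.5  0.7]
 [ 1.3  0.5]
 [-0.2  0.4]
 [ 0.4  0.8]
 [ 0.1  0. ]
 [-0.2  0. ]
 [-0.1 -0.3]
 [ 0.2 -0.3]]
[ 485.89337268 -325.27717078  104.22542594] [ 0.1375535  -0.0826172  -0.14040629  0.03538772]
cap in rack -61.058640092805895 -81.06065792991934 104.22542593663397
pocket [ 546.53066588 -318.03830352    8.        ] slv [ 598.2305228  -232.36194349  133.53317301]
```

Rack fit residuals are about 1 px. The tipped cap's height is 104 mm against about 106 expected, so the measurements hold. Next is a retracted transit that keeps clear of the centrifuge, with IK checked first.

```bash
cat >> h.py <<'E'
P=np.array([538.4,-238.4,.1014]);Q0=1.77
def ori(yaw): return [np.cos(yaw/2),np.sin(yaw/2),0,0]
YAW=P[2]+np.pi
def W(x,y,z): return R(P,[x,y,z])
E
python3 - <<'E'
from h import *
j0=np.array(bot.read_state()["joint_pos"])
for r in(400,430,460):
  for z in(250,300,):
    for dy in(0,np.pi,-np.pi):
      a=1.14;print(r,z,dy,(lambda j:None if j is None else np.round(j,2))(bot.solve_ik([r*np.cos(a),r*np.sin(a),z],ori(a+dy))))
for w in([-110,-80,200],[-110,-80,75],[-25,-80,75],[95,0,200],[95,0,122],[0,0,140]):
  for y in(P[2],YAW,P[2]-np.pi):
    j=bot.solve_ik(W(*w),ori(y));print(w,round(y,2),W(*w).round(),None if j is None else np.round(j,2))
E
```

```text
400 250 0 [ 1.64 -0.14 -0.5   0.   -1.2   1.07]
400 250 3.141592653589793 [ 1.64 -0.14 -0.5   0.   -1.2  -2.07]
400 250 -3.141592653589793 [ 1.64 -0.14 -0.5   0.   -1.2  -2.07]
400 300 0 [ 1.64 -0.16 -0.41  0.   -1.32  1.07]
400 300 3.141592653589793 [ 1.64 -0.16 -0.41  0.   -1.32 -2.07]
400 300 -3.141592653589793 [ 1.64 -0.16 -0.41  0.   -1.32 -2.07]
430 250 0 [ 1.6  -0.08 -0.45  0.   -1.19  1.11]
430 250 3.141592653589793 [ 1.6  -0.08 -0.45  0.   -1.19 -2.03]
430 250 -3.141592653589793 [ 1.6  -0.08 -0.45  0.   -1.19 -2.03]
430 300 0 [ 1.6  -0.11 -0.36  0.   -1.31  1.11]
430 300 3.141592653589793 [ 1.6  -0.11 -0.36  0.   -1.31 -2.03]
430 300 -3.141592653589793 [ 1.6  -0.11 -0.36  0.   -1.31 -2.03]
460 250 0 [ 1.57 -0.02 -0.4   0.   -1.19  1.14]
460 250 3.141592653589793 [ 1.57 -0.02 -0.4   0.   -1.19 -2.  ]
460 250 -3.141592653589793 [ 1.57 -0.02 -0.4   0.   -1.19 -2.  ]
460 300 0 [ 1.57 -0.05 -0.31  0.   -1.31  1.14]
460 300 3.141592653589793 [ 1.57 -0.05 -0.31  0.   -1.31 -2.  ]
460 300 -3.141592653589793 [ 1.57 -0.05 -0.31  0.   -1.31 -2.  ]
[-110, -80, 200] 0.1 [ 437. -329.  200
[... 653 characters left out ...]
  0.   -0.86 -1.24]
[95, 0, 200] 0.1 [ 633. -229.  200.] [-0.06  0.37 -0.03  0.   -1.17  1.73]
[95, 0, 200] 3.24 [ 633. -229.  200.] [-0.06  0.37 -0.03  0.   -1.17 -1.41]
[95, 0, 200] -3.04 [ 633. -229.  200.] [-0.06  0.37 -0.03  0.   -1.17 -1.41]
[95, 0, 122] 0.1 [ 633. -229.  122.] [-0.06  0.43 -0.13  0.   -1.01  1.73]
[95, 0, 122] 3.24 [ 633. -229.  122.] [-0.06  0.43 -0.13  0.   -1.01 -1.41]
[95, 0, 122] -3.04 [ 633. -229.  122.] [-0.06  0.43 -0.13  0.   -1.01 -1.41]
[0, 0, 140] 0.1 [ 538. -238.  140.] [-0.09  0.29 -0.3   0.   -0.98  1.76]
[0, 0, 140] 3.24 [ 538. -238.  140.] [-0.09  0.29 -0.3   0.   -0.98 -1.38]
[0, 0, 140] -3.04 [ 538. -238.  140.] [-0.09  0.29 -0.3   0.   -0.98 -1.38]
```

Run:
```python
from h import *
import cv2
a=1.14;j=np.array(bot.solve_ik([410*np.cos(a),410*np.sin(a),300],ori(a+np.pi)))
bot.move_gripper(0)
bot.move_joints(j); print(bot.read_state()["t"])
j[0]=-.30; j[5]=-1.6; bot.move_joints(j)
bot.move_ptp(W(-115,-81,180),ori(YAW))
s=bot.read_state();print(s["t"],s["tcp_pos"],W(-115,-81,180),s["width"],s["contact_force"])
bot.line_to(W(-110,-81,80),200)
cv2.imwrite("pics/s1.png",cv2.resize(cv2.cvtColor(bot.camera("scene")[150:330,270:510],cv2.COLOR_RGB2BGR),None,fx=3,fy=3))
print(bot.read_state()["t"],bot.read_state()["contact_force"])
```

```text
3.0833
6.2583 [ 432.11133629 -330.36928645  180.4921096 ] [ 432.19003856 -330.62496458  180.        ] 0.00471409682797631 [-0.35709929  0.24069132  0.63322144]
6.9583 [0.22319603 0.51402721 0.71426333]
```

View pics/s1.png

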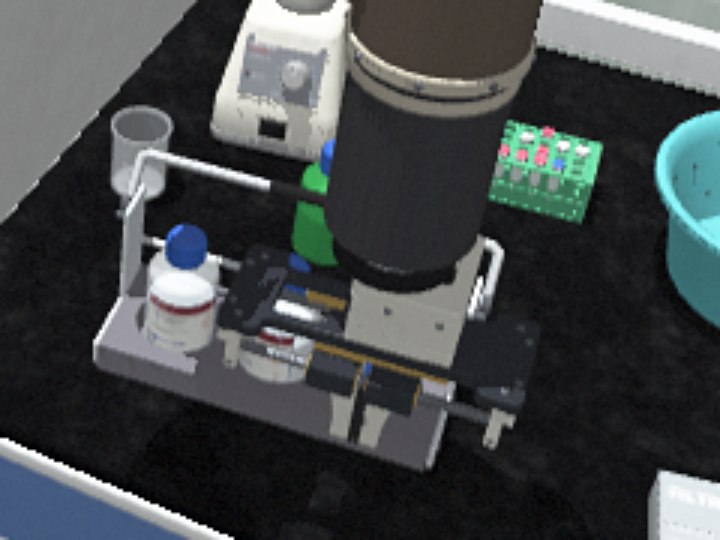

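The closed fingers are in front of the tipped bottle's cap, clear of everything. I'll push slowly along rack +x.

Run:
```python
from h import *
import cv2
for x in range(-100,-27,8):
    bot.line_to(W(x,-81,82),60);s=bot.read_state()
    print(x,round(s["t"],2),s["contact_force"].round(1))
    if np.linalg.norm(s["contact_force"])>25: break
bot.pause(.4);print(bot.read_state()["contact_force"])
bot.line_to(W(-75,-81,82),150)
bot.line_to(W(-90,-81,210),200)
for n in("top","scene"):
    I=bot.camera(n);I=I[150:270,300:470] if n=="top" else I[150:330,270:510]
    cv2.imwrite(f"pics/{n}2.png",cv2.resize(cv2.cvtColor(I,cv2.COLOR_RGB2BGR),(720,540) if n=="scene" else None,fx=4,fy=4))
print(bot.read_state()["t"])
```

```text
-100 7.28 [-0.3 -1.1 -0.1]
-92 7.56 [-0.7 -0.4  0.2]
-84 7.84 [-0.2 -0.8  0.3]
-76 8.12 [ 0.3  0.3 -0.2]
-68 8.41 [-0.   1.1 -0.1]
-60 8.69 [-0.1 -0.8 -0.3]
-52 8.97 [ 0.6 -1.2 -0.3]
-44 9.26 [ 0.9 -0.1 -0.2]
-36 9.54 [ 0.6 -1.2  0.7]
-28 9.82 [-1.9 -0.5  2.6]
[-3.40402178 -0.54646373  3.14048043]
11.5833
```

View pics/scene2.png

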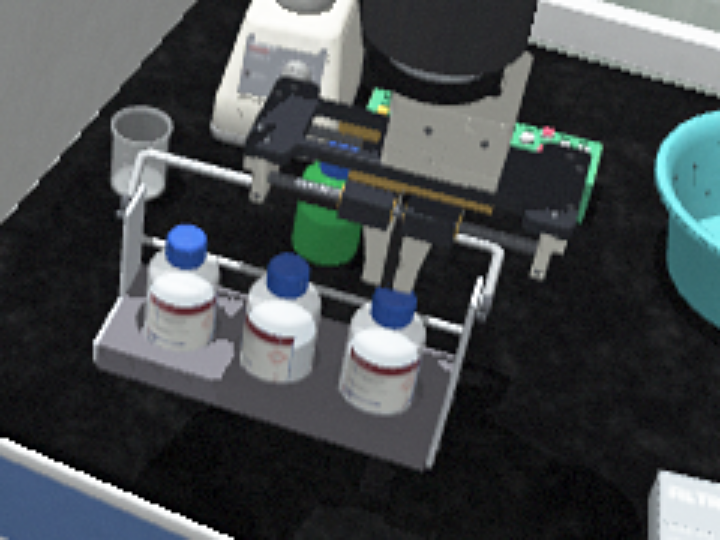

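The bottle stands upright. Its cap at (393,293) is in line and evenly spaced with the mates' caps at (187,233) and (288,262). The bar is still folded back, so it's next.

Run:
```python
from h import *
import cv2
def go(p,v):
    bot.line_to(W(*p),v);s=bot.read_state();print(p,round(s["t"],2),s["contact_force"].round(1));return s
go((-60,0,210),250); go((98,0,210),250); go((98,0,121),200)
for x in(84,70,56,42,34,26,18): 
    if np.linalg.norm(go((x,0,121),70)["contact_force"])>25: break
go((26,0,121),100); go((26,0,170),150); go((-2,0,170),150); go((-2,0,136),120)
for z in range(133,116,-1):
    if go((-2,0,z),40)["contact_force"][2]>10: break
bot.pause(.3);print(bot.read_state()["contact_force"],bot.read_state()["tcp_pos"])
bot.line_to(W(-2,0,170),150);bot.line_to(W(-130,0,230),250)
I=bot.camera("scene")[150:330,270:510]
cv2.imwrite("pics/s3.png",cv2.resize(cv2.cvtColor(I,cv2.COLOR_RGB2BGR),None,fx=3,fy=3));print(bot.read_state()["t"])
```

```text
(-60, 0, 210) 12.07 [-0.2 -0.1 -0.4]
(98, 0, 210) 12.86 [ 0.2  0.2 -0.1]
(98, 0, 121) 13.45 [0.8 0.4 0.4]
(84, 0, 121) 13.8 [-0.1 -0.9 -0.1]
(70, 0, 121) 14.15 [ 4.5 -0.7  3.9]
(56, 0, 121) 14.5 [ 0.4 -0.6  0.8]
(42, 0, 121) 14.85 [-0.2 -0.3  0. ]
(34, 0, 121) 15.12 [-0.6  0.2  0.4]
(26, 0, 121) 15.38 [ 0.9 -0.5  0.4]
(18, 0, 121) 15.65 [ 1.7  1.4 -0.3]
(26, 0, 121) 15.9 [-0.2  0.7  0.2]
(26, 0, 170) 16.38 [-0.7 -0.4  0.1]
(-2, 0, 170) 16.71 [-0.1 -0.4  0.5]
(-2, 0, 136) 17.14 [-0.2 -1.1 -0.2]
(-2, 0, 133) 17.39 [ 0.7  0.4 -0.3]
(-2, 0, 132) 17.64 [-0.6  0.9 -0.4]
(-2, 0, 131) 17.89 [-2.1  0.4  2.5]
(-2, 0, 130) 18.14 [-2.3 -0.2  2.4]
(-2, 0, 129) 18.39 [-0.6 -0.5  2.5]
(-2, 0, 128) 18.64 [-0.5 -0.6  1.2]
(-2, 0, 127) 18.89 [-0.2 -0.3  1.5]
(-2, 0, 126) 19.14 [-0.2 -0.4  0.6]
(-2, 0, 125) 19.39 [-0.7  0.3  0.2]
(-2, 0, 124) 19.64 [-2.2  0.7  5.8]
(-2, 0, 123) 19.89 [-3.8  1.7 11.2]
[-3.7029349   2.46380016 11.47059595] [ 536.65915405 -238.65650621  124.36055403]
21.425
```

View pics/s3.png

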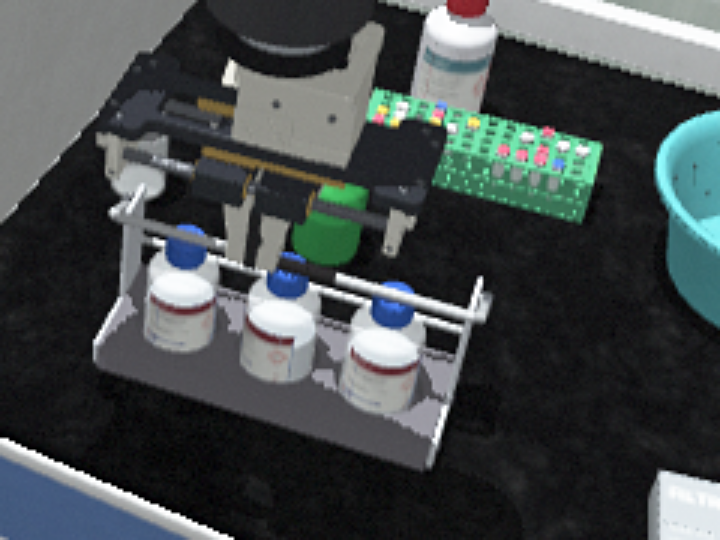

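The bar lies across the caps, and it stopped hard with the tip at 124.4 mm against 124.5 expected when closed. All three bottles are upright and the gripper is clear, so I'm handing in.

```bash
python3 -c "
from plant import bot
print(bot.close_job())"
```

```text
the job is handed in; nothing more can be done
None
```

The tipped bottle is back upright in its pocket, the hold-down bar is closed across the three caps, and the job was handed in after about 21 s of robot time; the hand-in returned no verdict.

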